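Set the curing lamp to its third step and start it

TASK

On the light-curing unit, push the orange lever along its slot, away from its parked end, until it has clicked into the third detent, and leave it resting there without ever running past it. Push it with the fingertips, never pinch it. Then press the green start button fully down and let go; leave the casts, jars, cup and brush where they are.

Things in the scene. Friction and masses are not known exactly. Their poses are not given: they have to be found in the camera images.
- unit: the light-curing unit, fixed: white control deck 200 (its x) by 300 (its y) mm, 70 mm high; on its +y end (y = 150 to 250 mm) a black curing chamber with an amber window, 100 mm high. Origin under the deck's centre, on the table. The lever slot runs along the unit's y at x = 0, in a black strip on the deck.
- lever (a joint): lever travel in m along the unit's +y; 0 = parked end, lever at y = -95 mm in the unit. Starts at rest at 0 to 0.024. Runs free (under 1 N) to 28 mm, then each ridge resists with 4 to 6 N at its foot, fading to nothing at its crest; past it the lever jumps up to 9 mm into the next detent, where it stays. Detents: 46, 64, 82 (third), 100, 118 mm; ridge crests: 37, 55, 73, 91, 109 mm; end stop 122 mm.
- lever_top (a point): centre of the lever's white top, 36 mm above the deck. The lever is an upright orange paddle, 32 mm wide across the slot, 16 mm thick along it, from 4 to 36 mm above the deck.
- lever_tail (a point): centre of the lever's flat -y face, 32 mm wide and 28 mm high (8 mm from the lever's middle, 18 mm above the deck). Touching this half and the +y half at once counts as pinching. Push here, towards the unit's +y. Same axes as the unit.
- start_top (a point): centre of the top of the green start button, 28 mm across, 22 mm above the deck, at x = -60, y = 70 mm in the unit, in a black round housing 44 mm across that rises 12 mm above the deck.
- start (a joint): how far the button is pressed, in m: 0 up, 0.006 fully down (about 5 N); a spring returns it.
- cast_deck: loose plaster dental cast with yellowish front teeth, about 55 x 50 mm, 29 mm high, origin at the centre of its underside; a bystander standing on the deck behind the slot
- cast_glass: loose plaster dental cast with yellowish front teeth, about 55 x 50 mm, 29 mm high, origin at the centre of its underside; a bystander on the glass plate at the robot's right
- jar_deck: loose white jar, 32 mm across, 38 mm high, on the deck behind the slot, origin under it; a bystander
- jar_glass: loose white jar, 36 mm across, 42 mm high, on the glass plate, origin under it; a bystander
- cup: loose white ceramic cup, 72 mm across, 80 mm high, at the robot's left, origin under it; a bystander
- brush: loose thin brush with a black handle, 155 mm long, 8 mm thick, lying on the curing chamber, origin under its middle; a bystander

How it is judged:
On the way, in this order (a step that is already met when the one before it is completed fails the run):
1. the lever rests in the third detent, the start button up (value of joint lever between 0.078 and 0.086 m and value of joint start below 0.002 m), for 0.3 s.
2. the start button is pressed fully down while the lever stays in the third detent (value of joint start above 0.0048 m and value of joint lever between 0.078 and 0.086 m), for 0.02 s.
At the end, for the whole second after the job is handed in: the lever rests in the third detent (82 mm, within 4 mm), the start button has been pressed fully and is up again, and the loose things are at rest where they were (within 20 mm) (value of joint lever between 0.078 and 0.086 m and not (velocity of joint lever above 0.01 m/s) and velocity of joint lever above -0.01 m/s and value of joint start below 0.0015 m and linear speed of each of cast_deck, cast_glass, jar_deck, jar_glass, cup, brush below 0.02 m/s); the robot touches nothing.
It fails at once if the lever runs past the third detent (over the next ridge, 91 mm) (value of joint lever above 0.0915 m).
It fails at once if the lever is pinched: fingers on both of its halves at once (contact force between the fingers and lever_c2 above 1 N and contact force between the fingers and lever_c3 above 1 N).
It fails at once if a bystander is moved or lifted (20 mm or more) (distance of any of cast_deck, cast_glass, jar_deck, jar_glass, cup, brush from where it was at the start of the episode above 0.02 m).
It also fails if it takes over 72 s, if anything falls off the work surface, if the arm or the gripper's body presses on something with over 40 N, if the wrist force passes 120 N, or if a joint passes its speed limit or range.

ROBOT

A 7-joint arm with a two-finger parallel gripper is mounted at the origin on the work surface. World frame = base frame: x ahead of the robot, y to its left, z up, the work surface at z = 0. Lengths are in m, angles in rad, forces in N, time in s.
With the tool pointing down it reaches from about 0.425 to 1.025 m from the base axis. Payload 9.4 kg.
Tool frame: the origin (TCP) lies midway between the tips of the shut fingers; the grasp point (between the pads) lies 19 mm behind it (hold_point_z is the distance from the TCP to the grasp point, in m); z points along the fingers, y is the line along which they close (so a half turn about z gives the same grasp; the last joint's range is limited). The gripper opens to 85 mm and grips with 20 to 120 N. Pads are 22 mm wide; open, the fingers measure 114 mm over their backs; the gripper's body (76 mm by 85 mm) begins 54 mm behind the grasp point. The pads swing forward as they close: fully open they stand 13 mm farther back than shut.
Start: joints at [1.15, 0.599, -0.003, 1.599, 0.002, 0.943, -0.08], TCP at [0.244, -0.683, 0.231] pointing down, gripper open.
Joint ranges: [-2.57, 2.57], [-0.35, 1.97], [-1.29, 1.29], [0.11, 2.56], [-1.05, 4.19], [0.11, 1.86], [-2.63, 2.63]. Speed limits (rad/s): [2.22, 2.22, 3.01, 3.01, 3.14, 3.14, 3.14].

INTERFACE

Orientations are given as a unit quaternion [x, y, z, w].
In Python, from station import * gives the robot as it stands.
- The arm moves only by the tool play_rows, never from a script. Its argument "moves" is a list of rows, each an object of numbers: "gripper": the finger opening in cm, from 0 to 8.54; "dx", "dy", "dz": the shift along the tool's x, y, z in cm; "turn": the turn about the tool's z in degrees. In form: [{"gripper": .., "dx": .., "dy": .., "dz": .., "turn": ..}, ...]. A call has 1 to 8 rows; each row is the pose to reach, as a shift and turn from the pose commanded when the call began, along the tool's axes at that moment; what a row does not reach only later rows make up. A row lasts 1/8 s, in which the tool goes at most 62.5 mm and 10.7 degrees, less where a joint would pass 70% of its speed; a pose out of reach is approached as far as the arm can. A call with a gripper value outside its range is refused whole. The fingers move at their own pace and stop on an object; "newtons" is the grip in N (left out, the last holds). Time passes only in rows, so rows that repeat a pose let the fingers close. It gives the time, the measured TCP pose, the force, the opening and the grip force at its end, in the units of the state.
- read_state(): the state, without advancing time (a new reading comes with each control period).
- grab_frame(name): name is "scene" or "top"; returns a dict with "image" (480x640x3 uint8, red, green, blue), "vfov" (degrees; the focal length in pixels is half the picture's height over the tangent of half this angle, whatever the lens; pixels are square), "cx", "cy" (the principal point, pixels), "rvec" (rotation vector, rad) and "tvec" (3), from world to camera coordinates, as OpenCV has them. Camera axes: x right, y down, z forward; pixel columns grow to the right and rows downward; lengths in m; the calibration is good to about 2 mm. A picture is of the moment at which its call begins. There is no depth.
- hand_in(): hands the job in; it is judged then, once.
The state is a dict: "time_s": time; "joint_pos": joint angles; "joint_velocities": joint speeds; "effort": joint torques, N m; "position": TCP position; "tcp_rot": TCP orientation; "ft_force": force on the tool from outside, world axes, zero at the start; "moment": the same for the moment, N m; "grip_width": finger opening in m; "grip_force": force on a finger pad.
Only numpy, scipy, OpenCV 4.12 (cv2) and the standard library are available. Lean on these libraries where they do the work, as an engineer would, in place of code of your own. Each camera call takes 0.05 s, during which the arm holds its last target. There are 200 camera calls.

## Working session

There is one attempt and no reset: what is moved stays moved. The work goes in short steps, Python scripts to look and compute and a tool call to move; the robot and the scene stay as the last step left them, time stands still between calls to the robot, and variables do not carry over. Pictures are saved under pics/ and viewed, at most 10 in all, crops included, and the job is handed in when it is done.

Besides the shell and the picture viewer there is one more tool, called by a JSON object that holds its "method" and its "body". play_rows: Moves the arm, as the interface text tells. Its arguments: {"type":"object","properties":{"moves":{"type":"array","items":{"type":"object","properties":{"gripper":{"type":"number"},"dx":{"type":"number"},"dy":{"type":"number"},"dz":{"type":"number"},"turn":{"type":"number"}}}},"newtons":{"type":"number"}},"required":["moves"]}

```bash
mkdir -p pics
cat > h.py <<'E'
from station import *
import numpy as np, cv2
def snap(n,f):
    g=grab_frame(n); cv2.imwrite(f,g["image"][:,:,::-1]); np.save(f[:-4]+".npy",np.array([g["vfov"],g["cx"],g["cy"],*np.ravel(g["rvec"]),*np.ravel(g["tvec"])])); return g
def cam(f):
    a=np.load(f); F=240/np.tan(np.radians(a[0])/2); R=cv2.Rodrigues(a[3:6])[0]
    return F,a[1],a[2],R,a[6:9]
def atz(f,u,v,z):
    F,cx,cy,R,t=cam(f); d=R.T@np.array([(u-cx)/F,(v-cy)/F,1]); c=-R.T@t
    return c+d*(z-c[2])/d[2]
def proj(f,p):
    F,cx,cy,R,t=cam(f); q=R@np.asarray(p)+t; return F*q[0]/q[2]+cx,F*q[1]/q[2]+cy
E
python3 - <<'E'
from h import *
snap("scene","pics/s.png");snap("top","pics/t.png")
print(read_state())
for n in "st":
    F,cx,cy,R,t=cam(f"pics/{n}.npy");print(F,cx,cy,-R.T@t,R[2])
E
```

```text
{'time_s': 0.1, 'joint_pos': array([ 1.15026576,  0.60004976, -0.00251438,  1.6000409 ,  0.00178797,
        0.94288675, -0.0797817 ]), 'joint_velocities': array([-0.00041947, -0.00346329,  0.00042807, -0.00248834,  0.00150446,
        0.00101105, -0.00123156]), 'effort': array([ 6.55080352e-03, -7.77978444e+01,  1.57007676e+00, -2.58623600e+01,
        1.25661754e-02,  5.44537063e-03,  4.85615601e-05]), 'position': array([ 0.2442306 , -0.68218789,  0.23050358]), 'tcp_rot': array([ 9.85254777e-01,  1.71092217e-01, -1.84597532e-04, -6.66295966e-04]), 'ft_force': array([-0.33656783,  0.54289281, -0.51923457]), 'moment': array([ 0.00030056,  0.02283883, -0.01161119]), 'grip_force': 0.0, 'grip_width': 0.08564470210224692}
570.2402061868379 309.5522307508482 235.98020567855306 [1.07944649 0.53776123 0.94527237] [-0.46866185 -0.45266482 -0.75858462]
533.219598768387 311.70551812548814 243.25469477503677 [0.41160663 0.0191131  1.18354765] [ 0.13081428  0.01057002 -0.99135054]
```

View pics/t.png

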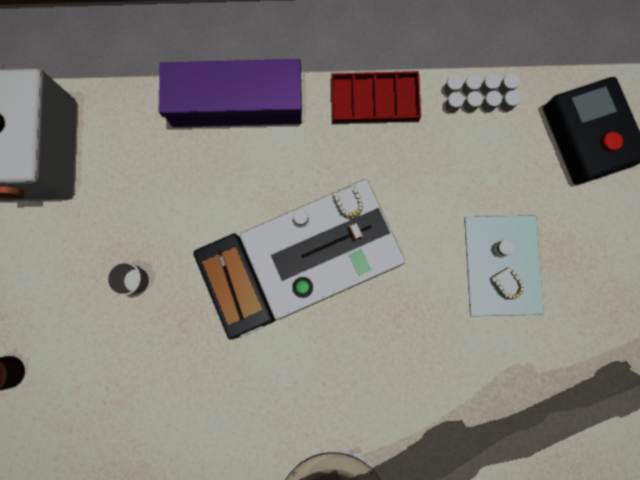

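View pics/s.png

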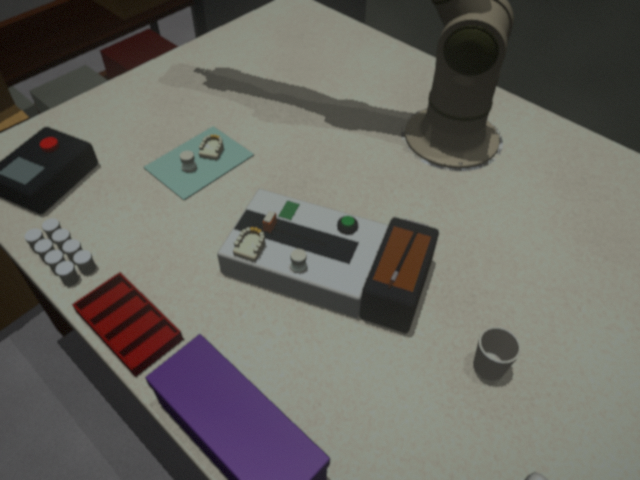

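The top view shows the deck with corners near (240,233), (368,180), (404,263) and (274,319), the lever at (355,231) and the button at (303,287). The scene view shows the lever at (270,218) and the button at (347,222). I'll zoom in on both views to get better pixel positions.

Run:
```python
import cv2,numpy as np
t=cv2.imread("pics/t.png")[170:345,185:415];s=cv2.imread("pics/s.png")[180:335,210:445]
cv2.imwrite("pics/tc.png",cv2.resize(t,(690,525),interpolation=cv2.INTER_CUBIC))
cv2.imwrite("pics/sc.png",cv2.resize(s,(705,465),interpolation=cv2.INTER_CUBIC))
```

```text
(no output)
```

View pics/tc.png

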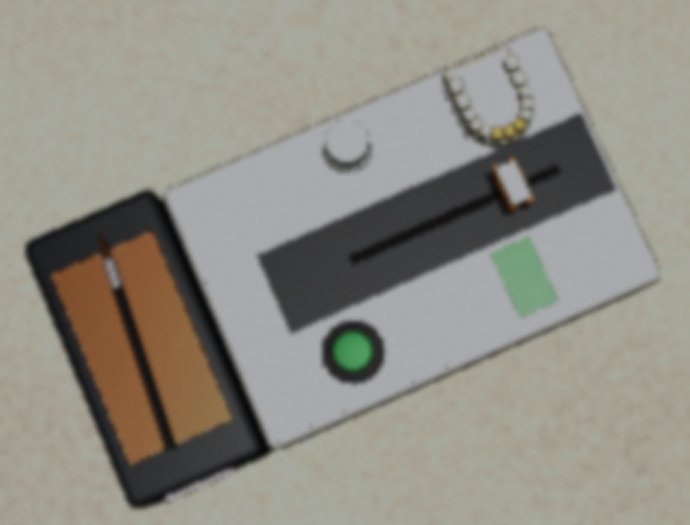

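View pics/sc.png

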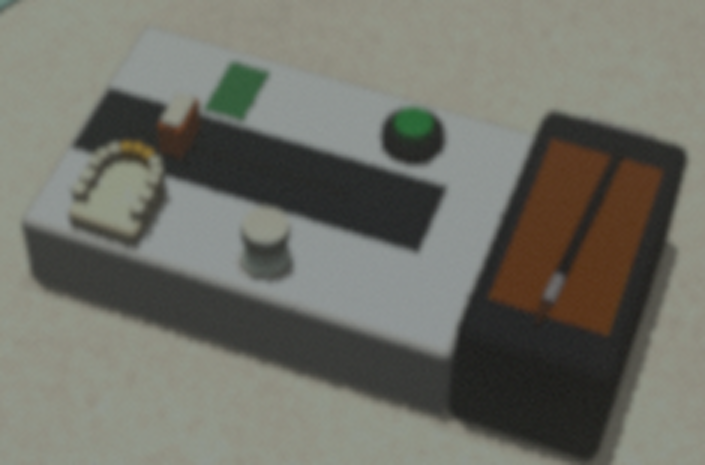

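```bash
cat > fit.py <<'E'
from h import *
from scipy.optimize import least_squares
T=[(545,28,.1,-.15,.07),(660,275,-.1,-.15,.07),(352,351,-.06,.07,.092),(513.5,184,0,None,.106),(559,168,0,None,-1)][:4]
S=[(150,27,-.1,-.15,.07),(25,222,.1,-.15,.07),(413,123,-.06,.07,.092),(181,112,0,None,.106)]
obs=[("pics/t.npy",(u+.5)/3-.5+185,(v+.5)/3-.5+170,x,y,z) for u,v,x,y,z in T]+[("pics/s.npy",(u+.5)/3-.5+210,(v+.5)/3-.5+180,x,y,z) for u,v,x,y,z in S]
def W(p,x,y,z):
    c,s=np.cos(p[2]),np.sin(p[2]); return np.array([p[0]+c*x-s*y,p[1]+s*x+c*y,z])
def res(p,o=obs):
    return np.ravel([np.subtract(proj(f,W(p,x,-.095+p[3] if y is None else y,z)),(u,v)) for f,u,v,x,y,z in o])
if __name__=="__main__":
  for o in(obs,obs[:4],obs[4:]):
    r=least_squares(lambda p:res(p,o),[.5,0,.4,.01]);p=r.x
    print(p.round(4),np.degrees(p[2])); print(r.fun.reshape(-1,2).round(1).tolist())
  p=least_squares(res,[.5,0,.4,.01]).x; np.save("p.npy",p)
  print("lever",W(p,0,-.095+p[3],.106),"tail",W(p,0,-.103+p[3],.088),"btn",W(p,-.06,.07,.092))
E
python3 fit.py
```

```text
[0.5484 0.0138 0.3964 0.0174] 22.71004699899936
[[-1.3, -1.8], [0.2, 1.1], [-1.4, 0.3], [-1.1, -0.6], [-1.0, -1.9], [-1.7, -0.6], [1.4, -1.0], [-0.5, -1.2]]
[0.5479 0.012  0.3956 0.0172] 22.66846303079462
[[-0.4, -1.6], [1.1, 1.3], [-0.6, 0.5], [-0.2, -0.4]]
[0.5497 0.0166 0.3968 0.0176] 22.735851651688836
[[-0.7, -1.0], [-1.3, 0.6], [1.9, 0.0], [0.0, -0.1]]
lever [ 0.5783131  -0.05773146  0.106     ] tail [ 0.58140164 -0.06511123  0.088     ] btn [0.46598349 0.05525579 0.092     ]
```

The fit puts the unit's yaw at 22.7° and the lever at about 17 mm, with roughly 2 mm residuals. I'll shut the fingers and move to above a point behind the lever's tail.

{"method": "play_rows", "body": {"moves": [{"gripper":0,"dx":6,"dy":-5,"dz":0,"turn":-3},{"gripper":0,"dx":11,"dy":-9,"dz":0,"turn":-3},{"gripper":0,"dx":16,"dy":-13,"dz":0,"turn":-3},{"gripper":0,"dx":21,"dy":-17,"dz":0,"turn":-3},{"gripper":0,"dx":26,"dy":-21,"dz":0,"turn":-3},{"gripper":0,"dx":31,"dy":-25,"dz":0,"turn":-3},{"gripper":0,"dx":36,"dy":-29,"dz":0,"turn":-3},{"gripper":0,"dx":40,"dy":-32,"dz":0,"turn":-3}], "newtons": 30}}

```text
time_s: 1.1
position: [0.5071, -0.255, 0.2312]
tcp_rot: [0.98, 0.197, -0.0, -0.0]
ft_force: [-0.6, 0.3, -0.1]
grip_width: -0.0001
grip_force: 0.0
```

```bash
cat >> h.py <<'E'
def where():
    from scipy.spatial.transform import Rotation as Ro
    p=np.load("p.npy");s=read_state();d=s["position"][:2]-p[:2];c,n=np.cos(p[2]),np.sin(p[2])
    R=Ro.from_quat(s["tcp_rot"]).as_matrix()
    fx,fy=s["ft_force"][:2]
    print("t",s["time_s"],"unit mm",(1e3*np.array([c*d[0]+n*d[1],-n*d[0]+c*d[1],s["position"][2]])).round(1),"xdir deg",np.degrees(np.arctan2(R[1,0],R[0,0])).round(2),"zax",R[:,2].round(3),"F unit",np.round([c*fx+n*fy,-n*fx+c*fy,s["ft_force"][2]],2),"w",round(s["grip_width"],4))
E
python3 -c "
from h import *
where()"
```

```text
t 1.1 unit mm [-141.8 -232.   231.2] xdir deg 22.69 zax [-0. -0. -1.] F unit [-0.39  0.51 -0.06] w -0.0001
```

{"method": "play_rows", "body": {"moves": [{"dx":5,"dy":-3.4,"dz":0},{"dx":10,"dy":-6.8,"dz":2},{"dx":14.2,"dy":-9.2,"dz":5},{"dx":14.2,"dy":-9.2,"dz":9},{"dx":14.2,"dy":-9.2,"dz":12},{"dx":14.2,"dy":-9.2,"dz":12}]}}

```text
invalid input
```

Run:
```python
from h import *
where()
snap("scene","pics/s2.png");snap("top","pics/t2.png")
t=cv2.imread("pics/t2.png")[170:300,310:430];s=cv2.imread("pics/s2.png")[150:280,200:320]
cv2.imwrite("pics/c2.png",cv2.resize(np.hstack([t,s]),(768,416),interpolation=cv2.INTER_CUBIC))
```

```text
t 1.1 unit mm [-141.8 -232.   231.2] xdir deg 22.69 zax [-0. -0. -1.] F unit [-0.39  0.51 -0.06] w -0.0001
```

View pics/c2.png

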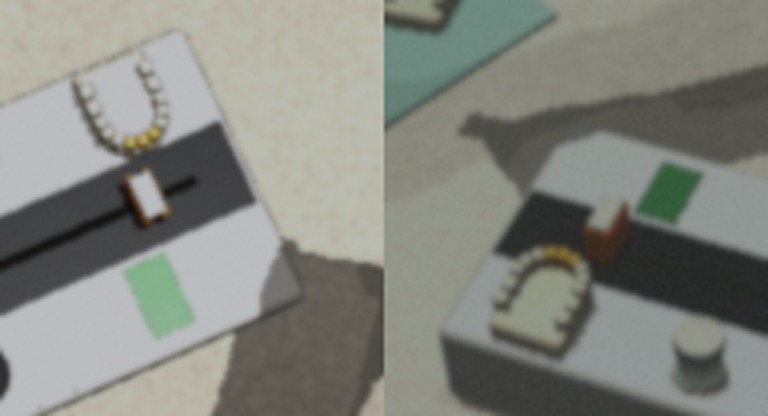

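The call was refused, so the arm hasn't moved. The crop shows the unmoved scene, with the lever top at (147,195) in the left half. It looks like every row needs all its keys, so I'll resend it that way.

{"method": "play_rows", "body": {"moves": [{"gripper":0,"dx":5,"dy":-3.4,"dz":0,"turn":0},{"gripper":0,"dx":10,"dy":-6.8,"dz":2,"turn":0},{"gripper":0,"dx":14.2,"dy":-9.2,"dz":5,"turn":0},{"gripper":0,"dx":14.2,"dy":-9.2,"dz":9,"turn":0},{"gripper":0,"dx":14.2,"dy":-9.2,"dz":12,"turn":0},{"gripper":0,"dx":14.2,"dy":-9.2,"dz":12,"turn":0}]}}

```text
time_s: 1.95
position: [0.6003, -0.1169, 0.109]
tcp_rot: [0.98, 0.197, -0.002, -0.001]
ft_force: [-0.1, -0.6, 0.0]
grip_width: -0.0
grip_force: 0.0
```

Run:
```python
from h import *
where()
snap("scene","pics/s3.png");snap("top","pics/t3.png")
t=cv2.imread("pics/t3.png")[170:300,310:430];s=cv2.imread("pics/s3.png")[150:280,200:320]
cv2.imwrite("pics/c3.png",cv2.resize(np.hstack([t,s]),(768,416),interpolation=cv2.INTER_CUBIC))
```

```text
t 1.95 unit mm [  -2.6 -140.7  109. ] xdir deg 22.72 zax [-0.005  0.001 -1.   ] F unit [-0.34 -0.54  0.02] w -0.0
```

View pics/c3.png

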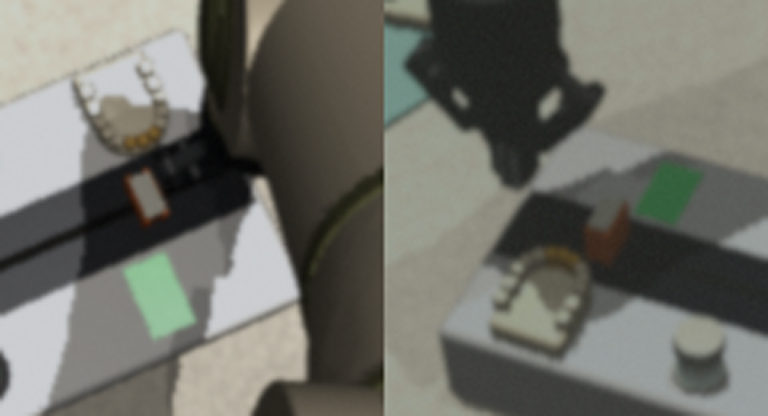

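The left half shows the lever top at (147,195). In the right half the shut fingertips are at (515,180), over the slot behind the lever's tail. I'll lower, then advance.

{"method": "play_rows", "body": {"moves": [{"gripper":0,"dx":0.2,"dy":0,"dz":1.5,"turn":0},{"gripper":0,"dx":0.2,"dy":0,"dz":2.6,"turn":0},{"gripper":0,"dx":0.2,"dy":-1.2,"dz":2.6,"turn":0},{"gripper":0,"dx":0.2,"dy":-2.4,"dz":2.6,"turn":0},{"gripper":0,"dx":0.2,"dy":-3.2,"dz":2.6,"turn":0},{"gripper":0,"dx":0.2,"dy":-3.7,"dz":2.6,"turn":0},{"gripper":0,"dx":0.2,"dy":-4.0,"dz":2.6,"turn":0},{"gripper":0,"dx":0.2,"dy":-4.0,"dz":2.6,"turn":0}]}}

```text
time_s: 3.05
position: [0.5884, -0.0794, 0.0854]
tcp_rot: [0.98, 0.197, 0.0, 0.0]
ft_force: [-0.5, 0.1, 0.0]
grip_width: 0.0
grip_force: 0.0
```

```bash
cat >> h.py <<'E'
def blob(n,f):
    # centroid of lever's orange+white in a small window is unreliable under shadow; save only
    return snap(n,f)
E
python3 - <<'E'
from h import *
where()
E
```

```text
t 3.05 unit mm [   0.9 -101.5   85.4] xdir deg 22.71 zax [ 0. -0. -1.] F unit [-0.44  0.33  0.01] w 0.0
```

{"method": "play_rows", "body": {"moves": [{"gripper":0,"dx":-0.1,"dy":-0.4,"dz":0,"turn":0},{"gripper":0,"dx":-0.1,"dy":-0.8,"dz":0,"turn":0},{"gripper":0,"dx":-0.1,"dy":-1.0,"dz":0,"turn":0},{"gripper":0,"dx":-0.1,"dy":-1.1,"dz":0,"turn":0},{"gripper":0,"dx":-0.1,"dy":-1.1,"dz":0,"turn":0}]}}

```text
time_s: 3.68
position: [0.5832, -0.0701, 0.0853]
tcp_rot: [0.98, 0.197, -0.0, 0.0]
ft_force: [0.6, -2.9, 0.8]
grip_width: 0.0001
grip_force: 1.1
```

{"method": "play_rows", "body": {"moves": [{"gripper":0,"dx":0,"dy":-0.1,"dz":0,"turn":0},{"gripper":0,"dx":0,"dy":-0.2,"dz":0,"turn":0},{"gripper":0,"dx":0,"dy":-0.2,"dz":0,"turn":0}]}}

```text
time_s: 4.05
position: [0.5824, -0.0679, 0.0853]
tcp_rot: [0.98, 0.197, -0.0, 0.0]
ft_force: [-0.0, -2.2, 0.8]
grip_width: 0.0002
grip_force: 1.7
```

{"method": "play_rows", "body": {"moves": [{"gripper":0,"dx":0,"dy":-0.1,"dz":0,"turn":0},{"gripper":0,"dx":0,"dy":-0.2,"dz":0,"turn":0},{"gripper":0,"dx":0,"dy":-0.2,"dz":0,"turn":0}]}}

```text
time_s: 4.42
position: [0.5814, -0.0654, 0.0852]
tcp_rot: [0.98, 0.197, -0.0, -0.0]
ft_force: [1.0, -1.9, 1.2]
grip_width: -0.0002
grip_force: 0.8
```

Run:
```python
from h import *
where()
```

```text
t 4.425 unit mm [ -0.1 -85.9  85.2] xdir deg 22.73 zax [-0.  0. -1.] F unit [ 0.21 -2.14  1.21] w -0.0002
```

Contact is made and the force is fading along the first ridge. I'll continue in small steps.

{"method": "play_rows", "body": {"moves": [{"gripper":0,"dx":0,"dy":-0.1,"dz":0,"turn":0},{"gripper":0,"dx":0,"dy":-0.2,"dz":0,"turn":0},{"gripper":0,"dx":0,"dy":-0.2,"dz":0,"turn":0}]}}

```text
time_s: 4.8
position: [0.5807, -0.0637, 0.0852]
tcp_rot: [0.98, 0.197, -0.0, -0.0]
ft_force: [-0.2, -1.0, 0.4]
grip_width: -0.0001
grip_force: 0.2
```

{"method": "play_rows", "body": {"moves": [{"gripper":0,"dx":0,"dy":-0.1,"dz":0,"turn":0},{"gripper":0,"dx":0,"dy":-0.2,"dz":0,"turn":0},{"gripper":0,"dx":0,"dy":-0.2,"dz":0,"turn":0}]}}

```text
time_s: 5.18
position: [0.58, -0.0619, 0.0852]
tcp_rot: [0.98, 0.197, -0.0, -0.0]
ft_force: [0.7, -0.2, -0.6]
grip_width: 0.0004
grip_force: 0.0
```

Run:
```python
from h import *
where()
snap("scene","pics/s4.png");snap("top","pics/t4.png")
t=cv2.imread("pics/t4.png")[170:300,290:410];s=cv2.imread("pics/s4.png")[150:280,210:330]
cv2.imwrite("pics/c4.png",cv2.resize(np.hstack([t,s]),(768,416),interpolation=cv2.INTER_CUBIC))
```

```text
t 5.175 unit mm [ -0.1 -82.1  85.2] xdir deg 22.72 zax [-0.  0. -1.] F unit [ 0.59 -0.51 -0.63] w 0.0004
```

View pics/c4.png

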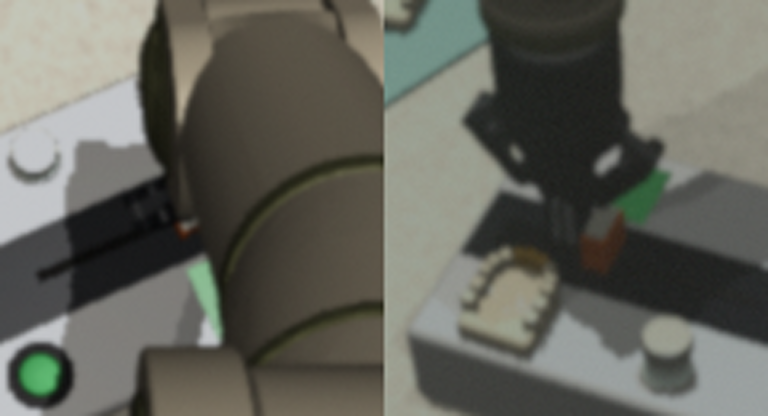

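In the right half the lever is at (603,235) and the fingers are at (565,220), with a gap between them, so it seems to have jumped. I'll check by comparing its colour centroid in the earlier and new pictures.

```bash
cat >> h.py <<'E'
def lev(f):
    im=cv2.imread(f)[190:260,250:330].astype(int); b,g,r=im[...,0],im[...,1],im[...,2]
    m=((r-b>25)&(r>1.45*g)).astype(np.uint8)
    n,l,st,c=cv2.connectedComponentsWithStats(m); k=1+np.argmax(st[1:,4]); return c[k]+[250,190],st[k,4]
def travel(f):
    # solve for slide along slot from centroid shift against the first picture
    from scipy.optimize import minimize_scalar
    import fit
    p=np.load("p.npy"); c0,_=lev("pics/s.png"); c,a=lev(f)
    P=lambda t:np.array(proj("pics/s.npy",fit.W(p,0,-.095+t,.088)))
    off=c0-P(p[3]); t=minimize_scalar(lambda t:np.sum((P(t)+off-c)**2),bounds=(0,.12),method="bounded").x
    return 1e3*t,c,a
E
python3 - <<'E'
from h import *
for f in("s","s2","s3","s4"):print(f,travel(f"pics/{f}.png"))
E
```

```text
s (np.float64(17.40706245569929), array([269.5, 223.1]), np.int32(10))
s2 (np.float64(13.63051886413166), array([267.61111111, 223.22222222]), np.int32(18))
s3 (np.float64(14.6744422054507), array([267.525, 225.25 ]), np.int32(40))
s4 (np.float64(35.66289311047936), array([277.03030303, 228.09090909]), np.int32(66))
```

```bash
sed -i 's/m=((r-b>25)&(r>1.45\*g))/m=((r-b>14)\&(r>1.28*g)\&(r>1.5*b))/' h.py
python3 - <<'E'
from h import *
for f in("s","s2","s3","s4"):print(f,travel(f"pics/{f}.png"))
im=cv2.imread("pics/s4.png"); print(im[222:230:3,272:284].tolist())
E
```

```text
s (np.float64(17.40706245569929), array([268.96039604, 224.56435644]), np.int32(101))
s2 (np.float64(17.389379581838643), array([268.9380531 , 224.61061947]), np.int32(113))
s3 (np.float64(17.982194128166896), array([269.22834646, 224.61417323]), np.int32(127))
s4 (np.float64(37.01588544660034), array([277.859375, 227.1875  ]), np.int32(128))
[[[44, 49, 53], [57, 64, 66], [64, 72, 73], [68, 74, 75], [68, 75, 75], [69, 76, 75], [66, 74, 75], [59, 67, 73], [41, 54, 67], [33, 44, 64], [29, 41, 58], [31, 41, 59]], [[30, 42, 61], [29, 43, 63], [35, 46, 65], [36, 47, 65], [37, 49, 67], [40, 52, 69], [38, 52, 71], [31, 45, 67], [30, 42, 62], [27, 38, 57], [31, 40, 57], [28, 37, 53]], [[27, 38, 55], [26, 38, 58], [29, 40, 61], [28, 38, 60], [27, 39, 60], [28, 41, 61], [31, 42, 62], [29, 39, 57], [31, 41, 58], [26, 38, 54], [28, 39, 52], [29, 36, 45]]]
```

{"method": "play_rows", "body": {"moves": [{"gripper":0,"dx":0,"dy":-0.1,"dz":0,"turn":0},{"gripper":0,"dx":0,"dy":-0.2,"dz":0,"turn":0},{"gripper":0,"dx":0,"dy":-0.2,"dz":0,"turn":0}]}}

```text
time_s: 5.65
position: [0.5793, -0.0603, 0.0852]
tcp_rot: [0.98, 0.197, -0.0, -0.0]
ft_force: [-0.1, -0.5, -0.1]
grip_width: -0.0001
grip_force: 0.0
```

Run:
```python
from h import *
where()
snap("scene","pics/s5.png");print(travel("pics/s5.png"))
```

```text
t 5.65 unit mm [ -0.1 -80.3  85.2] xdir deg 22.71 zax [-0.  0. -1.] F unit [-0.29 -0.37 -0.14] w -0.0001
(np.float64(45.45786967771076), array([281.67424242, 228.45454545]), np.int32(132))
```

The tracker works: the lever was at the crest (37.0), and it is now in the first detent (45.5). That gives TCP y ≈ travel − 119 mm. Next is the second ridge, whose crest is at TCP ≈ −64.

{"method": "play_rows", "body": {"moves": [{"gripper":0,"dx":0,"dy":-0.4,"dz":0,"turn":0},{"gripper":0,"dx":0,"dy":-0.7,"dz":0,"turn":0},{"gripper":0,"dx":0,"dy":-0.9,"dz":0,"turn":0},{"gripper":0,"dx":0,"dy":-1.1,"dz":0,"turn":0},{"gripper":0,"dx":0,"dy":-1.3,"dz":0,"turn":0},{"gripper":0,"dx":0,"dy":-1.5,"dz":0,"turn":0},{"gripper":0,"dx":0,"dy":-1.6,"dz":0,"turn":0},{"gripper":0,"dx":0,"dy":-1.6,"dz":0,"turn":0}]}}

```text
time_s: 6.7
position: [0.5729, -0.0451, 0.0852]
tcp_rot: [0.98, 0.197, -0.0, -0.0]
ft_force: [-0.5, -0.2, 0.2]
grip_width: -0.0004
grip_force: 0.0
```

Run:
```python
from h import *
where()
snap("scene","pics/s6.png");print(travel("pics/s6.png"))
```

```text
t 6.7 unit mm [ -0.1 -63.8  85.2] xdir deg 22.74 zax [-0.001  0.    -1.   ] F unit [-0.54  0.03  0.18] w -0.0004
(np.float64(55.6221110213998), array([286.33823529, 229.80147059]), np.int32(136))
```

{"method": "play_rows", "body": {"moves": [{"gripper":0,"dx":0,"dy":-0.1,"dz":0,"turn":0},{"gripper":0,"dx":0,"dy":-0.1,"dz":0,"turn":0},{"gripper":0,"dx":0,"dy":-0.1,"dz":0,"turn":0}]}}

```text
time_s: 7.12
position: [0.5727, -0.0448, 0.0853]
tcp_rot: [0.98, 0.197, -0.0, -0.0]
ft_force: [0.2, -0.7, 0.5]
grip_width: 0.0002
grip_force: 0.0
```

Run:
```python
from h import *
where()
snap("scene","pics/s7.png");print(travel("pics/s7.png"))
```

```text
t 7.125 unit mm [ -0.1 -63.5  85.3] xdir deg 22.7 zax [-0.  0. -1.] F unit [-0.05 -0.73  0.47] w 0.0002
(np.float64(63.22997321626475), array([289.816, 230.904]), np.int32(125))
```

Second detent reached. The next crest should be at TCP ≈ −45.5, so I'll stop short of it and then go in 1 mm steps.

{"method": "play_rows", "body": {"moves": [{"gripper":0,"dx":0,"dy":-0.3,"dz":0,"turn":0},{"gripper":0,"dx":0,"dy":-0.6,"dz":0,"turn":0},{"gripper":0,"dx":0,"dy":-0.8,"dz":0,"turn":0},{"gripper":0,"dx":0,"dy":-1.0,"dz":0,"turn":0},{"gripper":0,"dx":0,"dy":-1.2,"dz":0,"turn":0},{"gripper":0,"dx":0,"dy":-1.4,"dz":0,"turn":0},{"gripper":0,"dx":0,"dy":-1.5,"dz":0,"turn":0},{"gripper":0,"dx":0,"dy":-1.5,"dz":0,"turn":0}]}}

```text
time_s: 8.18
position: [0.5667, -0.0303, 0.0852]
tcp_rot: [0.98, 0.197, -0.0, -0.0]
ft_force: [-0.7, 0.1, 0.9]
grip_width: -0.0001
grip_force: 0.1
```

Run:
```python
from h import *
where()
snap("scene","pics/s8.png");print(travel("pics/s8.png"))
```

```text
t 8.175 unit mm [ -0.1 -47.8  85.2] xdir deg 22.74 zax [-0.     0.001 -1.   ] F unit [-0.56  0.39  0.87] w -0.0001
(np.float64(70.99699168915795), array([293.40769231, 231.93076923]), np.int32(130))
```

{"method": "play_rows", "body": {"moves": [{"gripper":0,"dx":0,"dy":-0.1,"dz":0,"turn":0},{"gripper":0,"dx":0,"dy":-0.2,"dz":0,"turn":0},{"gripper":0,"dx":0,"dy":-0.2,"dz":0,"turn":0},{"gripper":0,"dx":0,"dy":-0.2,"dz":0,"turn":0}]}}

```text
time_s: 8.72
position: [0.5661, -0.0289, 0.0852]
tcp_rot: [0.98, 0.197, -0.0, -0.0]
ft_force: [-0.1, 0.4, 0.0]
grip_width: 0.0002
grip_force: 0.0
```

Run:
```python
from h import *
where()
snap("scene","pics/s9.png");print(travel("pics/s9.png"))
```

```text
t 8.725 unit mm [ -0.2 -46.3  85.2] xdir deg 22.71 zax [-0.  0. -1.] F unit [0.08 0.41 0.04] w 0.0002
(np.float64(72.84817427677832), array([294.234375, 232.28125 ]), np.int32(128))
```

{"method": "play_rows", "body": {"moves": [{"gripper":0,"dx":0,"dy":-0.1,"dz":0,"turn":0},{"gripper":0,"dx":0,"dy":-0.1,"dz":0,"turn":0},{"gripper":0,"dx":0,"dy":-0.1,"dz":0,"turn":0},{"gripper":0,"dx":0,"dy":-0.1,"dz":0,"turn":0}]}}

```text
time_s: 9.28
position: [0.5658, -0.0282, 0.0853]
tcp_rot: [0.98, 0.197, -0.0, 0.0]
ft_force: [0.3, 1.0, -1.1]
grip_width: -0.0001
grip_force: 0.0
```

Run:
```python
from h import *
where()
snap("scene","pics/s10.png");print(travel("pics/s10.png"))
```

```text
t 9.275 unit mm [ -0.1 -45.5  85.3] xdir deg 22.7 zax [-0. -0. -1.] F unit [ 0.61  0.8  -1.09] w -0.0001
(np.float64(81.05812030568946), array([298.02325581, 233.4496124 ]), np.int32(129))
```

The lever is in the third detent (81). I'll back off, rise, and go above the button at unit (−60, 70).

{"method": "play_rows", "body": {"moves": [{"gripper":0,"dx":0,"dy":1,"dz":0,"turn":0},{"gripper":0,"dx":0,"dy":2,"dz":0,"turn":0},{"gripper":0,"dx":0,"dy":2,"dz":-3,"turn":0},{"gripper":0,"dx":0,"dy":2,"dz":-7,"turn":0},{"gripper":0,"dx":-2,"dy":0,"dz":-7.5,"turn":0},{"gripper":0,"dx":-4,"dy":-4,"dz":-7.5,"turn":0},{"gripper":0,"dx":-6,"dy":-8,"dz":-7.5,"turn":0},{"gripper":0,"dx":-6,"dy":-11.5,"dz":-7.5,"turn":0}]}}

```text
time_s: 10.32
position: [0.4645, 0.0543, 0.1605]
tcp_rot: [0.981, 0.196, -0.0, 0.0]
ft_force: [1.1, -0.5, -0.2]
grip_width: -0.0006
grip_force: 0.0
```

{"method": "play_rows", "body": {"moves": [{"gripper":0,"dx":0,"dy":0,"dz":2,"turn":0},{"gripper":0,"dx":0,"dy":0,"dz":4,"turn":0},{"gripper":0,"dx":0,"dy":0,"dz":4,"turn":0}]}}

```text
time_s: 10.7
position: [0.4658, 0.0542, 0.1194]
tcp_rot: [0.98, 0.197, -0.001, 0.0]
ft_force: [-0.0, -0.4, 0.1]
grip_width: 0.0003
grip_force: 0.0
```

Run:
```python
from h import *
where()
snap("scene","pics/s11.png");print(travel("pics/s11.png"))
snap("top","pics/t11.png")
t=cv2.imread("pics/t11.png")[210:340,240:360];s=cv2.imread("pics/s11.png")[140:270,270:390]
cv2.imwrite("pics/c11.png",cv2.resize(np.hstack([t,s]),(768,416),interpolation=cv2.INTER_CUBIC))
```

```text
t 10.7 unit mm [-60.6  69.1 119.4] xdir deg 22.67 zax [-0.002 -0.001 -1.   ] F unit [-0.18 -0.39  0.11] w 0.0003
(np.float64(80.82207979460193), array([297.91666667, 233.40740741]), np.int32(108))
```

View pics/c11.png

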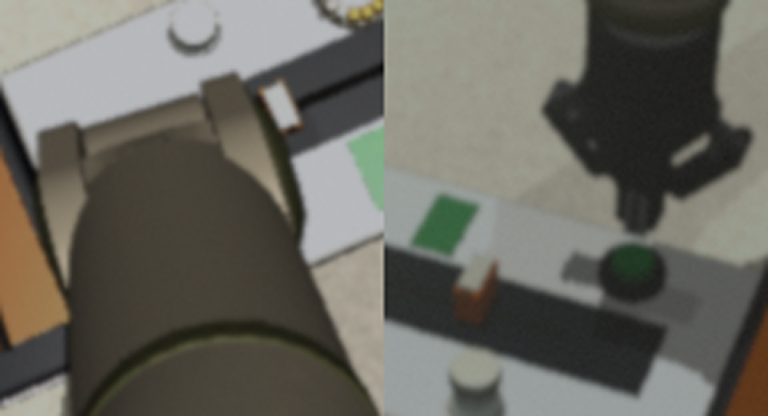

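The right half shows the fingertips at (637,225), directly above the button at (633,262). The lever is still in the third detent. Now I'll press.

{"method": "play_rows", "body": {"moves": [{"gripper":0,"dx":0,"dy":0,"dz":1.2,"turn":0},{"gripper":0,"dx":0,"dy":0,"dz":2.2,"turn":0},{"gripper":0,"dx":0,"dy":0,"dz":2.7,"turn":0},{"gripper":0,"dx":0,"dy":0,"dz":3.0,"turn":0},{"gripper":0,"dx":0,"dy":0,"dz":3.2,"turn":0},{"gripper":0,"dx":0,"dy":0,"dz":3.3,"turn":0},{"gripper":0,"dx":0,"dy":0,"dz":3.3,"turn":0}]}}

```text
time_s: 11.68
position: [0.4659, 0.0547, 0.0874]
tcp_rot: [0.98, 0.197, -0.0, 0.0]
ft_force: [-1.3, -0.9, 4.0]
grip_width: 0.0001
grip_force: 2.0
```

Force is 4 N at z = 87.4 mm. I'll go a little further to reach the bottom stop.

{"method": "play_rows", "body": {"moves": [{"gripper":0,"dx":0,"dy":0,"dz":0.1,"turn":0},{"gripper":0,"dx":0,"dy":0,"dz":0.2,"turn":0},{"gripper":0,"dx":0,"dy":0,"dz":0.25,"turn":0},{"gripper":0,"dx":0,"dy":0,"dz":0.25,"turn":0}]}}

```text
time_s: 12.18
position: [0.4659, 0.0547, 0.0858]
tcp_rot: [0.98, 0.197, 0.0, 0.0]
ft_force: [-4.7, 0.3, 24.0]
grip_width: 0.0
grip_force: 11.6
```

The force rose to 24 N at z = 85.8 mm, so the button is on its stop. Release and rise.

{"method": "play_rows", "body": {"moves": [{"gripper":0,"dx":0,"dy":0,"dz":-1,"turn":0},{"gripper":0,"dx":0,"dy":0,"dz":-4,"turn":0},{"gripper":0,"dx":0,"dy":0,"dz":-8,"turn":0},{"gripper":0,"dx":0,"dy":0,"dz":-12,"turn":0},{"gripper":0,"dx":0,"dy":0,"dz":-12,"turn":0},{"gripper":0,"dx":0,"dy":0,"dz":-12,"turn":0}]}}

```text
time_s: 12.92
position: [0.4661, 0.0548, 0.2045]
tcp_rot: [0.98, 0.197, 0.0, -0.0]
ft_force: [-0.3, -0.0, 0.4]
grip_width: -0.0002
grip_force: 0.0
```

Run:
```python
from h import *
where()
snap("scene","pics/s12.png");print(travel("pics/s12.png"))
cv2.imwrite("pics/c12.png",cv2.imread("pics/s12.png")[120:400,130:540])
```

```text
t 12.925 unit mm [-60.1  69.5 204.5] xdir deg 22.7 zax [ 0.  0. -1.] F unit [-0.29  0.11  0.41] w -0.0002
(np.float64(80.85138594167383), array([297.86792453, 233.62264151]), np.int32(106))
```

View pics/c12.png

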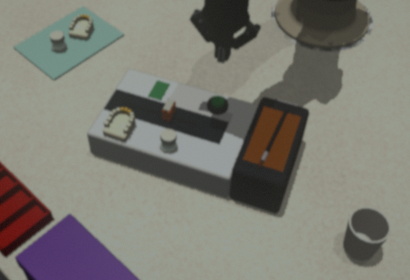

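The button at (217,103) is up, the lever at (168,110) is still in the third detent, and the loose things are where they were. The gripper is clear, so I'm handing in.

```bash
python3 -c "
from station import *
print(hand_in())"
```

```text
the job is handed in; nothing more can be done
None
```

The job is handed in: the lever was pushed to the third detent (camera estimate about 81 mm), the start button was pressed to its stop and released, and the loose things look undisturbed; no verdict was returned.

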